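# File the end of a printed bracket in the vise

### The arm

A 6-joint arm with a two-finger parallel gripper is mounted at the origin on the work surface. World frame = base frame: x ahead of the robot, y to its left, z up, the work surface at z = 0. Lengths are in mm, angles in rad, forces in N, time in s.
With the tool pointing down it reaches from about 250 to 800 mm from the base axis. Payload 8.5 kg.
Tool frame: the origin (TCP) lies midway between the tips of the shut fingers; the grasp point (between the pads) lies 19 mm behind it; z points along the fingers, y is the line along which they close (so a half turn about z gives the same grasp; the last joint's range is limited). The gripper opens to 85 mm and grips with 20 to 120 N. Pads are 22 mm wide; open, the fingers measure 114 mm over their backs; the gripper's body (76 mm by 85 mm) begins 54 mm behind the grasp point. The pads swing forward as they close: fully open they stand 13 mm farther back than shut.
Start: joints at [-1.13, 0.238, -0.013, 1.319, 0, 1.571], TCP at [223.978, -474.777, 231.276] pointing down, gripper open.
Joint ranges: [-2.66, 2.66], [-1.03, 1.9], [-1.14, 1.46], [-1.82, 2.27], [-1.45, 1.34], [-3.14, 3.14]. Speed limits (rad/s): [2.22, 2.22, 2.79, 3.14, 3.14, 3.14].

### API

Orientations are given as a unit quaternion [x, y, z, w].
In Python, from plant import arm gives the robot as it stands.
- The arm moves only by the tool arm_command, never from a script. Its argument "commands" is a list of rows, each a list of 6 numbers: the shift along the world's x, y, z in mm, then the turn, a rotation vector about the world's x, y, z in rad. A call has 1 to 20 rows; each row shifts and turns the commanded pose from where the row before left it; what a row does not reach is not made up. A row lasts 1/12 s, in which the tool goes at most 41.7 mm and 7.16 degrees, less where a joint would pass 70% of its speed; a pose out of reach is approached as far as the arm can. A call with a gripper value outside its range is refused whole. "gripper" is the finger opening in mm, from 0 to 85.4, set as the call begins (left out, the last holds). The fingers move at their own pace and stop on an object; "force" is the grip in N (left out, the last holds). Time passes only in rows, so rows that do not move let the fingers close. It gives the time, the measured TCP pose, the force, the opening and the grip force at its end, in the units of the state.
- arm.state(): the state, without advancing time (a new reading comes with each control period).
- arm.camera(name): name is "scene" or "top"; returns a dict with "img" (400x640x3 uint8, red, green, blue), "K" (3x3 intrinsics, pixels), "xyz" and "rotation" of the camera in the world. Camera axes: x right, y down, z forward; pixel columns grow to the right and rows downward; lengths in mm; the calibration is good to about 2 mm. A picture is of the moment at which its call begins. There is no depth.
- arm.sign_off(): hands the job in; it is judged then, once.
The state is a dict: "clock": time; "joint_positions": joint angles; "dq": joint speeds; "tau": joint torques, N m; "position": TCP position; "orientation": TCP orientation; "ft_force": force on the tool from outside, world axes, zero at the start; "ft_torque": the same for the moment, N m; "gripper_width": opening from 0.0 (shut) to 1.0 (fully open); "grasp_force": force on a finger pad.
Only numpy, scipy, OpenCV 4.12 (cv2) and the standard library are available. Lean on these libraries where they do the work, as an engineer would, in place of code of your own. Each camera call takes 0.05 s, during which the arm holds its last target. There are 200 camera calls.

### The job

Pick up the file by its handle and dress the top edge of the bracket held in the vise with two full strokes, toe to heel: keep the file level, push it away across the jaws (from the screw side towards the fixed jaw) with light pressure, and lift it clear of the edge after each one before bringing it back, never dragging it back over the work. Then lay the file down flat on the rubber mat, wholly on it, and leave the other things on the table where they are.

Things in the scene. Friction and masses are not known exactly. Their poses are not given: they have to be found in the camera images.
- file: Loose flat hand file, 200 mm, 0.17 kg, lying on the bare table beside the vise, blade away from the robot. Origin: mid length, on its underside; x along it to the blade's toe, z up. Wooden handle (flat sides, 26 mm wide, 22 high) at x = -100 to -25 mm, then a short ferrule, then the steel blade (25 mm wide, 5 mm thick) at x = -16 to +100 mm. Handle and blade undersides are level (z = 0).
- file_grip (a point): Good place to grip the file: middle of the handle's height, 45 mm behind the file's origin (closing across the 26 mm width).
- file_tip (a point): Toe of the blade, on its underside: file x = +100 mm.
- file_butt (a point): Rear end of the handle, on the file's underside: file x = -100 mm.
- vise: Grey bench vise, 78 mm wide jaws, fixed on a 270 x 190 mm board. Origin on the table under the bracket; x points across the jaws from the moving jaw (screw, tommy bar; robot side) to the fixed jaw: the forward stroke direction; y along the jaws. Jaw tops at z = 117 mm, from x = -40 to +44 mm; the rest is lower. Screw and tommy bar reach x = -147 mm, up to z = 71 mm.
- edge (a point): Middle of the edge to be filed: the top of the tongue of a white printed nylon T-bracket, clamped in the vise by its foot. The flat tongue, 3 mm thick (along vise x) and 24 mm wide (along vise y), stands 45 mm above the jaws; its top edge is 162 mm above the table, straight above the vise's origin. Axes as the vise's.
- bracket (a joint): Springy bend of the bracket's tongue at the jaw line, rad: 0 upright, positive when the edge is pushed in the forward (vise +x) direction, negative when pulled back; about 1 N at the edge bends it 1 mm (0.022 rad). Friction of the file on it is about 0.6.
- mat: Black rubber mat, 280 mm (x) by 150 mm (y), 4 mm thick, lying on the other side of the vise from the file's start, fixed. Origin at the centre of its underside.
- spool: Bystander: filament spool, 200 mm across and 64 mm high, lying flat. Origin at the centre of its underside.
- bottle: Bystander: white bottle 60 mm across and 130 mm high. Origin at the centre of its underside.
- print: Bystander: orange printed angle bracket, 70 x 50 mm, 51 mm high. Origin at the centre of its underside.
Not all that is in view belongs to the job. Of the things like the file, leave any that is purple; of the rest the larger one is meant.

How it is judged:
By the outcome, as a careful person would: the job done as asked, in the order asked, and still so for the second after the job is handed in, with the robot touching nothing.
It also fails if it takes over 54 s, if anything falls off the work surface, if the arm or the gripper's body presses on something with over 40 N, if the wrist force passes 120 N, or if a joint passes its speed limit or range.

## Working session

There is one attempt and no reset: what is moved stays moved. The work goes in short steps, Python scripts to look and compute and a tool call to move; the robot and the scene stay as the last step left them, time stands still between calls to the robot, and variables do not carry over. Pictures are saved under pics/ and viewed, at most 10 in all, crops included, and the job is handed in when it is done.

Besides the shell and the picture viewer there is one more tool, called after ">>>" in YAML: its name, and indented under it one key for each argument. arm_command: Moves the arm, as the interface text tells. Its arguments: {"type":"object","properties":{"commands":{"type":"array"},"gripper":{"type":"number"},"force":{"type":"number"}},"required":["commands"]}

```bash
mkdir -p pics
cat > h.py <<'E'
import numpy as np, cv2
from plant import arm
def snap(n,f):
    c=arm.camera(n); cv2.imwrite('pics/'+f,c['img'][:,:,::-1]); return c
def px2w(c,uv,z):
    K,R,t=np.array(c['K']),np.array(c['rotation']),np.array(c['xyz'])
    d=R@np.linalg.solve(K,[uv[0],uv[1],1.]); return t+d*(z-t[2])/d[2]
def w2px(c,p):
    K,R,t=np.array(c['K']),np.array(c['rotation']),np.array(c['xyz'])
    q=K@(R.T@(np.array(p)-t)); return q[:2]/q[2]
E
python3 - <<'E'
from h import *
for n in('top','scene'):
    c=snap(n,n+'1.png'); print(n,np.round(c['xyz']),np.round(c['rotation'],3).tolist(),np.round(c['K']).tolist())
print(arm.state())
E
```

```text
top [ 320.   11. 1282.] [0.712, -0.7, 0.04, -0.039] [[398.0, 0.0, 324.0], [0.0, 398.0, 200.0], [0.0, 0.0, 1.0]]
scene [ 941.  720. 1132.] [0.259, 0.901, -0.331, -0.106] [[375.0, 0.0, 320.0], [0.0, 375.0, 204.0], [0.0, 0.0, 1.0]]
{'clock': 0.1, 'joint_positions': array([-1.13000360e+00,  2.38727203e-01, -1.41494457e-02,  1.31920340e+00,
       -4.26254781e-05,  1.57083054e+00]), 'dq': array([ 0.00123553, -0.00141395,  0.00215669,  0.00147149, -0.00029207,
        0.00103284]), 'tau': array([ 1.26846080e-03, -5.39721322e+01,  3.46998417e+01,  1.34502148e-02,
        1.59149217e-04,  4.52739457e-06]), 'position': array([ 223.82722397, -474.49287051,  230.74653175]), 'orientation': array([ 9.75814410e-01,  2.18599692e-01, -1.61129310e-04, -6.21673444e-04]), 'ft_force': array([-0.16119955,  0.46884745,  0.13251212]), 'ft_torque': array([-0.00992698, -0.02388295,  0.01435514]), 'grasp_force': 0.0, 'gripper_width': 1.0035474097534434}
```

View pics/top1.png

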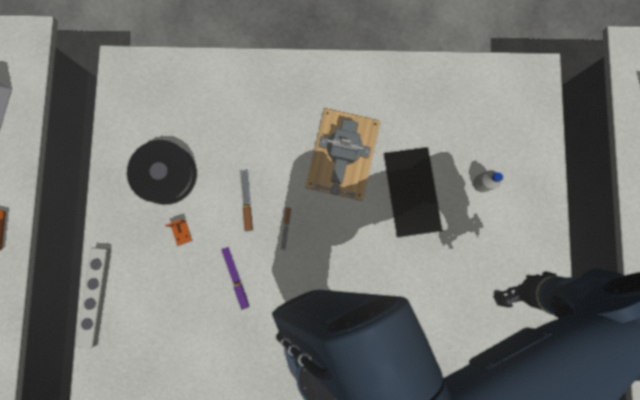

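View pics/scene1.png

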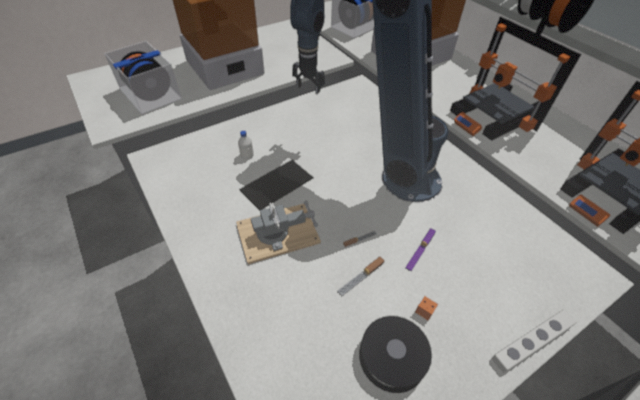

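Both views show the same layout. Candidates in the top view are a file with a brown handle at (247,200), a smaller one at (286,228) with its blade towards the robot, and a purple one at (235,278). I choose (247,200): it is the larger non-purple one with its blade away from the robot. The vise is at (343,152) and the mat at (412,192).

Run:
```python
from h import *
t=cv2.imread('pics/top1.png'); s=cv2.imread('pics/scene1.png')
a=cv2.resize(t[160:240,225:305],(400,400),interpolation=cv2.INTER_CUBIC)
b=cv2.resize(t[100:205,300:390],None,fx=4.4,fy=4.4,interpolation=cv2.INTER_CUBIC)[:400]
m=np.hstack([a,b[:, :396]]); cv2.imwrite('pics/crop1.png',m)
c=arm.camera('top')
for n,uv,z in [('toe',(244.5,169.5),5),('butt',(249,231),22),('small a',(288.5,207),8),('small b',(283.5,249),3),('mat1',(385,152.5),4),('mat2',(428,148),4),('mat3',(440,232),4),('mat4',(397,236.5),4),('board tl',(323,108),15),('board tr',(380,121),15),('board br',(364,200),15),('board bl',(306,188),15)]:
    print(n,np.round(px2w(c,uv,z)))
```

```text
Traceback (most recent call last):
  File "h.py", line 7, in px2w
    d=R@np.linalg.solve(K,[uv[0],uv[1],1.]); return t+d*(z-t[2])/d[2]
      ~^~~~~~~~~~~~~~~~~~~~~~~~~~~~~~~~~~~~
ValueError: matmul: Input operand 1 has a mismatch in its core dimension 0, with gufunc signature (n?,k),(k,m?)->(n?,m?) (size 3 is different from 4)
```

View pics/crop1.png

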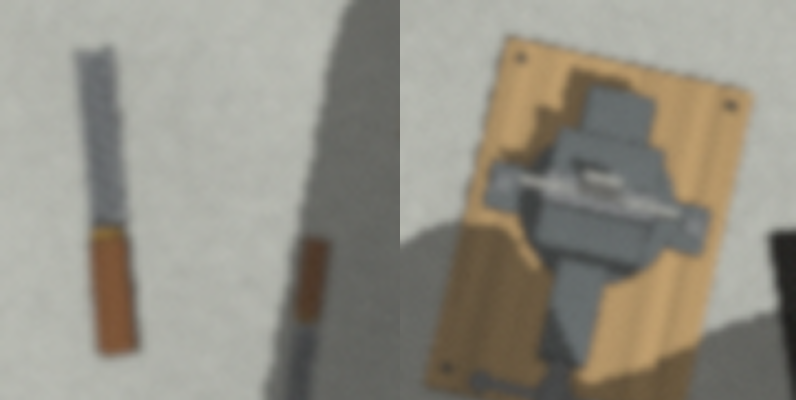

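The crop confirms the choice: orange-brown handle, grey blade, toe at about (244,169.6), butt at (248.8,230.6). The tongue top is a white patch at about (345.5,141). The camera rotation is a quaternion, so I'll fix the helper.

```bash
sed -i "s/np.array(c\['rotation'\])/Rot.from_quat(c['rotation']).as_matrix()/; 1i from scipy.spatial.transform import Rotation as Rot" h.py
python3 - <<'E'
from h import *
c=arm.camera('top')
for n,uv,z in [('toe',(244,169.6),5),('ferr',(246.6,205.2),12),('butt',(248.8,230.6),22),('small a',(288.5,207),8),('small b',(283.5,249),3),('mat1',(385,152.5),4),('mat2',(428,148),4),('mat3',(440,232),4),('mat4',(397,236.5),4),('board tl',(324.5,108.4),15),('board tr',(379.5,121),15),('board br',(364,200),15),('board bl',(306.4,188.2),15),('tongue',(345.5,141),162)]:
    print(n,np.round(px2w(c,uv,z)))
# refine by segmentation: file, mat, board
im=c['img'].astype(int); hsv=cv2.cvtColor(c['img'],cv2.COLOR_RGB2HSV)
def comp(m,uv):
    n,l=cv2.connectedComponents(m.astype(np.uint8)); i=l[uv[1],uv[0]]; return (l==i)
def rect(m,z):
    pts=np.argwhere(m)[:,::-1]; w=np.array([px2w(c,p,z)[:2] for p in pts]).astype(np.float32); return cv2.minAreaRect(w),w.mean(0),len(w)
g=im.sum(2)
m=comp((g<150),(412,192)); print('mat',rect(m,4))
m=comp((hsv[...,1]>110)&(hsv[...,0]<20),(247,218)); print('handle',rect(m,15))
# blade
m=(np.zeros_like(g)>0); m[166:203,236:256]=g[166:203,236:256]<480; print('blade',rect(m,4))
m=(hsv[...,1]>70)&(hsv[...,0]<30); sub=np.zeros_like(m); sub[100:205,300:385]=m[100:205,300:385]; print('board',rect(sub,15))
crop=c['img'][130:150,325:365].sum(2)//3; print(crop[4:16,10:32])
E
```

```text
toe [561. 273.   5.]
ferr [444. 258.  12.]
butt [363. 246.  22.]
small a [441. 124.   8.]
small b [307. 137.   3.]
mat1 [ 627. -187.    4.]
mat2 [ 644. -328.    4.]
mat3 [ 369. -363.    4.]
mat4 [ 353. -225.    4.]
board tl [769.  14.  15.]
board tr [ 729. -167.   15.]
board br [ 467. -118.   15.]
board bl [502.  68.  15.]
tongue [620. -49. 162.]
mat (((499.5727844238281, -275.13201904296875), (271.060302734375, 144.93099975585938), 8.599528312683105), array([ 499.16135, -275.30005], dtype=float32), 3616)
handle (((404.86846923828125, 254.4123077392578), (74.54259490966797, 18.225322723388672), 7.006103038787842), array([404.8597 , 254.60234], dtype=float32), 135)
blade (((508.5412292480469, 268.0299987792969), (110.37442016601562, 30.22788429260254), 7.454033851623535), array([508.81992, 268.00232], dtype=float32), 314)
board (((618.2796630859375, -48.01793670654297), (187.65061950683594, 268.8808898925781), 78.04914855957031), array([614.3408  , -47.806736], dtype=float32), 2833)
[[ 92 103 107 106 105 105 106 107 107 106 107 106 108 108 107 107 107 109
  105 105 104 105]
 [ 95 104 
[... 313 characters left out ...]
9  93 101 108 111 109 110 110
  110 109 110 109]
 [123 116 113 110 104  94 100 117 125 123 117 114 117 121 119 115 112 110
  110 110 109 111]
 [135 130 126 124 117 105 104 119 132 138 138 136 137 139 134 124 114 112
  110 112 110 110]
 [146 141 137 134 127 111 102 108 118 124 127 130 136 141 139 130 117 112
  110 109 110 110]
 [150 146 141 139 131 118 105 103 105 108 109 111 117 124 124 120 116 114
  110 107 106 108]
 [141 139 137 137 135 122 112 109 106 105 104 104 104 108 112 118 121 121
  114 109 108 110]
 [128 129 129 132 131 126 119 117 116 111 107 105 104 108 115 122 129 130
  128 123 123 120]
 [113 118 119 122 125 125 124 124 122 119 115 114 112 115 119 127 135 140
  141 139 136 132]]
```

>>> arm_command:
  commands:
    - [8,30,-3,0,0,-0.0156]
    - [8,30,-3,0,0,-0.0156]
    - [8,30,-3,0,0,-0.0156]
    - [8,30,-3,0,0,-0.0156]
    - [8,30,-3,0,0,-0.0156]
    - [8,30,-3,0,0,-0.0156]
    - [8,30,-3,0,0,-0.0156]
    - [8,30,-3,0,0,-0.0156]
    - [8,30,-3,0,0,-0.0156]
    - [8,30,-3,0,0,-0.0156]
    - [8,30,-3,0,0,-0.0156]
    - [8,30,-3,0,0,-0.0156]
    - [8,30,-3,0,0,-0.0156]
    - [8,30,-3,0,0,-0.0156]
    - [8,30,-3,0,0,-0.0156]
    - [8,30,-3,0,0,-0.0156]
    - [8,30,-3,0,0,-0.0156]
    - [8,30,-3,0,0,-0.0156]
    - [8,30,-3,0,0,-0.0156]
    - [8,30,-3,0,0,-0.0156]
  gripper: 60
  force: 80

```text
clock: 1.87
position: [392.0, 82.8, 171.1]
orientation: [0.996, 0.09, -0.002, -0.019]
ft_force: [-0.7, -0.5, 0.4]
gripper_width: 0.703
grasp_force: 0.0
```

>>> arm_command:
  commands:
    - [0,0,0,0,0,0]
    - [0,0,0,0,0,0]
    - [0,0,0,0,0,0]

```text
clock: 2.12
position: [391.3, 80.4, 171.1]
orientation: [0.996, 0.088, -0.002, -0.018]
ft_force: [-0.7, 0.2, 1.3]
gripper_width: 0.699
grasp_force: 0.0
```

Run:
```python
from h import *
s=arm.state(); print(s['position'],Rot.from_quat(s['orientation']).as_matrix().round(4),s['joint_positions'])
```

```text
[391.2691869   80.38154544 171.09238423] [[ 0.9846  0.1746 -0.0078]
 [ 0.1747 -0.984   0.0351]
 [-0.0015 -0.036  -0.9994]] [ 0.1750016   0.05670929 -0.39400933  1.12159985  0.03595968  3.14095822]
```

>>> arm_command:
  commands:
    - [0,0,0,-0.0351,-0.0078,0]
    - [1,7,0,0,0,0.1235]
    - [1,7,0,0,0,0.1235]
    - [1,7,0,0,0,0.1235]
    - [1,7,0,0,0,0.1235]
    - [1,7,0,0,0,0.1235]
    - [1,7,0,0,0,0.1235]
    - [1,7,0,0,0,0.1235]
    - [1,7,0,0,0,0.1235]
    - [1,7,0,0,0,0.1235]
    - [1,7,0,0,0,0.1235]
    - [1,7,0,0,0,0.1235]
    - [1,7,0,0,0,0.1235]
    - [1,7,0,0,0,0.1235]
    - [1,7,0,0,0,0.1235]
    - [1,7,0,0,0,0.1235]
    - [1,7,0,0,0,0.1235]
    - [1,7,0,0,0,0.1235]
    - [1,7,0,0,0,0.1235]
    - [1,7,0,0,0,0.1235]

```text
clock: 3.78
position: [411.8, 207.0, 171.6]
orientation: [0.299, 0.954, -0.003, -0.001]
ft_force: [-0.8, -0.5, 0.7]
gripper_width: 0.703
grasp_force: 0.0
```

>>> arm_command:
  commands:
    - [1,7,-10,0,0,0.1235]
    - [1,7,-10,0,0,0.1235]
    - [1,7,-10,0,0,0.1235]
    - [1,7,-10,0,0,0.1235]
    - [1,7,-10,0,0,0.1235]
    - [1,7,-10,0,0,0.1235]
    - [1,0,0,0,0,0.007]
    - [0,0,0,0,0,0]
    - [0,0,0,0,0,0]

```text
clock: 4.53
position: [419.0, 249.2, 111.9]
orientation: [-0.066, 0.998, -0.003, -0.0]
ft_force: [0.4, 0.2, 0.2]
gripper_width: 0.701
grasp_force: 0.0
```

Run:
```python
from h import *
s=arm.state(); print(s['position'],Rot.from_quat(s['orientation']).as_matrix().round(4),s['joint_positions'],s['ft_force'])
c=snap('top','t2.png'); d=snap('scene','s2.png')
a=cv2.imread('pics/t2.png')[160:240,205:305]; b=cv2.imread('pics/s2.png')[200:320,290:440]
cv2.imwrite('pics/v2.png',np.hstack([cv2.resize(a,(400,320)),cv2.resize(b,(400,320))]))
for p in [(417.5,255.5,22),(363,248,22),(561,275,5)]: print(w2px(c,p),w2px(d,p))
```

```text
[418.99699959 249.16613487 111.86979861] [[-9.912e-01 -1.327e-01 -1.000e-04]
 [-1.327e-01  9.911e-01 -5.800e-03]
 [ 9.000e-04 -5.700e-03 -1.000e+00]] [ 0.53959298  0.24982846 -0.31876324  1.00525237 -0.00492527  0.40652394] [0.36126464 0.22386486 0.1617988 ]
[246.55566946 213.31232947] [370.06019203 266.54614954]
[248.25900486 230.55586281] [381.1774179  257.82917395]
[243.2800301  169.70276374] [338.37206884 293.51822919]
```

View pics/v2.png

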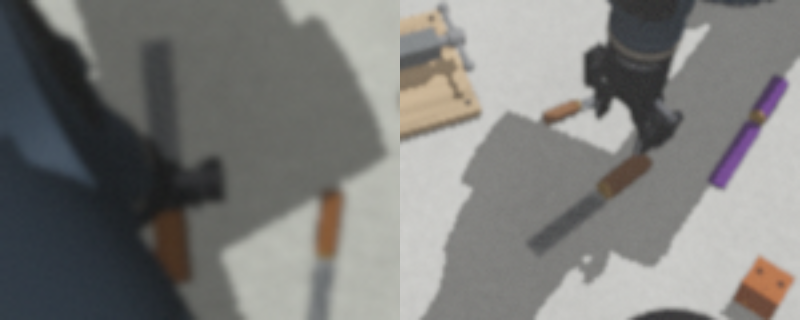

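The view shows the gripper just above the handle, lined up with it, and the smaller file clear of it. The toe sits at about (340,293.7) in the scene view against (338.4,293.5) predicted, so I'll descend.

>>> arm_command:
  commands:
    - [-0.5,2,-15,0.0058,0,0]
    - [-0.5,2,-15,0,0,0]
    - [-0.5,2,-15,0,0,0]
    - [0,0,-15,0,0,0]
    - [0,0,-15,0,0,0]
    - [0,0,-12,0,0,0]
    - [0,0,-10,0,0,0]
    - [0,0,-8,0,0,0]
    - [0,0,-4,0,0,0]
    - [0,0,0,0,0,0]

```text
clock: 5.47
position: [417.1, 255.6, 1.9]
orientation: [-0.069, 0.998, -0.0, -0.0]
ft_force: [-0.9, 0.3, -0.5]
gripper_width: 0.703
grasp_force: 0.0
```

>>> arm_command:
  commands:
    - [0,0,0,0,0,0]
    - [0,0,0,0,0,0]
    - [0,0,0,0,0,0]
    - [0,0,0,0,0,0]
    - [0,0,0,0,0,0]
    - [0,0,0,0,0,0]
  gripper: 15
  force: 90

```text
clock: 5.97
position: [417.7, 256.2, 3.3]
orientation: [-0.069, 0.998, 0.0, 0.0]
ft_force: [-0.8, -0.9, 7.5]
gripper_width: 0.28
grasp_force: 89.1
```

>>> arm_command:
  commands:
    - [0,0,10,0,0,0]
    - [0,0,25,0,0,0]
    - [0,0,30,0,0,0]
    - [0,0,30,0,0,0]
    - [0,0,30,0,0,0]
    - [0,0,30,0,0,0]
    - [0,0,30,0,0,0]
    - [0,0,25,0,0,0]
    - [4.5,-22.8,0,0,0,-0.0286]
    - [4.5,-22.8,0,0,0,-0.0286]
    - [4.5,-22.8,0,0,0,-0.0286]
    - [4.5,-22.8,0,0,0,-0.0286]
    - [4.5,-22.8,0,0,0,-0.0286]
    - [4.5,-22.8,0,0,0,-0.0286]
    - [4.5,-22.8,0,0,0,-0.0286]
    - [4.5,-22.8,0,0,0,-0.0286]
    - [4.5,-22.8,0,0,0,-0.0286]
    - [4.5,-22.8,0,0,0,-0.0286]
    - [4.5,-22.8,0,0,0,-0.0286]
    - [4.5,-22.8,0,0,0,-0.0286]

```text
clock: 7.63
position: [471.1, -18.8, 212.6]
orientation: [0.103, 0.995, 0.0, -0.0]
ft_force: [1.6, 0.5, -2.0]
gripper_width: 0.283
grasp_force: 88.7
```

>>> arm_command:
  commands:
    - [0,0,0,0,0,0]
    - [0,0,0,0,0,0]
    - [0,0,0,0,0,0]

```text
clock: 7.88
position: [471.0, -17.4, 212.3]
orientation: [0.102, 0.995, 0.0, -0.0]
ft_force: [-0.3, 0.4, -2.8]
gripper_width: 0.283
grasp_force: 88.9
```

Run:
```python
from h import *
s=arm.state(); p=s['position'];print(p,Rot.from_quat(s['orientation']).as_matrix().round(4),s['joint_positions'],s['ft_force'],s['ft_torque'],s['gripper_width'])
c=snap('top','t3.png'); d=snap('scene','s3.png')
a=cv2.imread('pics/t3.png')[100:200,290:390]; b=cv2.imread('pics/s3.png')[160:260,225:325]
cv2.imwrite('pics/v3.png',np.hstack([cv2.resize(a,(400,400),interpolation=2),cv2.resize(b,(400,400),interpolation=2)]))
u=np.array([.979,-.204,0]); w=np.array([.204,.979,0])
for n,q in [('toe',p+144.5*u+[0,0,-3.3]),('toeL',p+144.5*u+12.5*w+[0,0,1.7]),('toeR',p+144.5*u-12.5*w+[0,0,1.7]),('edge+',np.array([619,-49,162])+12*w),('edge-',np.array([619,-49,162])-12*w)]: print(n,q.round(),((w2px(c,q)-[290,100])*4).round(),((w2px(d,q)-[225,160])*4+[400,0]).round())
```

```text
[471.00126831 -17.41596972 212.34569369] [[-9.790e-01  2.037e-01 -5.000e-04]
 [ 2.037e-01  9.790e-01  6.000e-04]
 [ 6.000e-04  4.000e-04 -1.000e+00]] [-3.73094797e-02  1.54513892e-01 -1.70267642e-01  1.24653861e+00
  5.37438214e-04  1.67821125e-01] [-0.31691551  0.37311623 -2.78695467] [ 0.01441421  0.10358271 -0.0116471 ] 0.2825152991180854
toe [612. -47. 209.] [223. 158.] [596. 144.]
toeL [615. -35. 214.] [206. 152.] [600. 151.]
toeR [610. -59. 214.] [241. 160.] [592. 130.]
edge+ [621. -37. 162.] [206. 162.] [596. 193.]
edge- [617. -61. 162.] [239. 170.] [588. 173.]
```

View pics/v3.png

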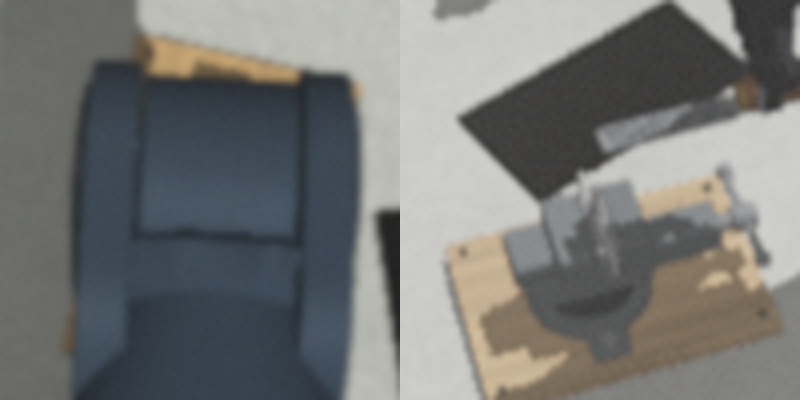

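The scene view shows the file level in the gripper with its toe at about (601,141) in the crop, just short of the tongue top at (583..598, 172..190). Both are within about 1 camera pixel of prediction. I'll move to toe contact.

>>> arm_command:
  commands:
    - [7.8,-1.6,-5,0,0,0]
    - [7.9,-1.7,-8,0,0,0]
    - [0,0,-10,0,0,0]
    - [0,0,-10,0,0,0]
    - [0,0,-6,0,0,0]
    - [0,0,-4,0,0,0]
    - [0,0,0,0,0,0]
    - [0,0,0,0,0,0]

```text
clock: 8.65
position: [486.8, -20.9, 169.2]
orientation: [0.102, 0.995, 0.0, -0.0]
ft_force: [0.1, -0.9, -1.8]
gripper_width: 0.277
grasp_force: 88.9
```

>>> arm_command:
  commands:
    - [0,0,-1,0,0,0]
    - [0,0,-1,0,0,0]
    - [0,0,0,0,0,0]

```text
clock: 8.9
position: [487.1, -21.0, 167.5]
orientation: [0.102, 0.995, 0.0, 0.0]
ft_force: [0.8, 0.1, -2.7]
gripper_width: 0.276
grasp_force: 88.9
```

>>> arm_command:
  commands:
    - [0,0,-1,0,0,0]
    - [0,0,-1,0,0,0]
    - [0,0,0,0,0,0]

```text
clock: 9.15
position: [487.1, -21.0, 165.3]
orientation: [0.102, 0.995, 0.0, 0.0]
ft_force: [-0.4, -0.0, -2.1]
gripper_width: 0.281
grasp_force: 89.0
```

Run:
```python
from plant import arm
s=arm.state(); print(s['ft_force'].round(2),s['ft_torque'].round(3),s['position'])
```

```text
[-0.39 -0.   -2.12] [ 0.021 -0.043  0.028] [487.07859178 -20.95500877 165.30024912]
```

>>> arm_command:
  commands:
    - [0,0,-0.7,0,0,0]
    - [0,0,0,0,0,0]

```text
clock: 9.32
position: [487.2, -20.9, 164.7]
orientation: [0.102, 0.995, 0.0, 0.0]
ft_force: [-1.1, -0.1, 0.1]
gripper_width: 0.283
grasp_force: 89.1
```

Run:
```python
from plant import arm
s=arm.state(); print(s['ft_force'].round(2),s['ft_torque'].round(3),s['position'])
```

```text
[-1.1  -0.14  0.14] [-0.038 -0.096 -0.022] [487.21412718 -20.94034181 164.72337996]
```

>>> arm_command:
  commands:
    - [4.9,-1.02,-0.1,0,0,0]
    - [4.9,-1.02,-0.1,0,0,0]
    - [4.9,-1.02,0,0,0,0]
    - [4.9,-1.02,0,0,0,0]
    - [4.9,-1.02,0,0,0,0]
    - [4.9,-1.02,0,0,0,0]

```text
clock: 9.82
position: [516.9, -27.2, 164.4]
orientation: [0.102, 0.995, 0.0, -0.0]
ft_force: [-3.0, 0.5, 2.4]
gripper_width: 0.278
grasp_force: 89.5
```

Run:
```python
from plant import arm
s=arm.state(); print(s['ft_force'].round(2),s['ft_torque'].round(3),s['position'])
```

```text
[-3.03  0.48  2.39] [ 0.003  0.214 -0.017] [516.94450167 -27.1700569  164.37530572]
```

>>> arm_command:
  commands:
    - [4.9,-1.02,0.05,0,0,0]
    - [4.9,-1.02,0.05,0,0,0]
    - [4.9,-1.02,0.05,0,0,0]
    - [4.9,-1.02,0,0,0,0]
    - [4.9,-1.02,0,0,0,0]
    - [4.9,-1.02,0,0,0,0]
    - [4.9,-1.02,0,0,0,0]

```text
clock: 10.4
position: [551.1, -34.3, 164.6]
orientation: [0.102, 0.995, 0.0, -0.0]
ft_force: [-3.4, 0.5, 2.9]
gripper_width: 0.283
grasp_force: 89.7
```

>>> arm_command:
  commands:
    - [4.9,-1.02,0.03,0,0,0]
    - [4.9,-1.02,0.03,0,0,0]
    - [4.9,-1.02,0,0,0,0]
    - [4.9,-1.02,0,0,0,0]
    - [4.9,-1.02,0,0,0,0]
    - [4.9,-1.02,0,0,0,0]
    - [4.9,-1.02,0,0,0,0]
    - [4.9,-1.02,0,0,0,0]

```text
clock: 11.07
position: [590.1, -42.4, 164.7]
orientation: [0.102, 0.995, 0.0, -0.0]
ft_force: [-4.9, 0.8, 5.9]
gripper_width: 0.285
grasp_force: 90.0
```

>>> arm_command:
  commands:
    - [0.5,-0.1,5,0,0,0]
    - [0,0,15,0,0,0]
    - [0,0,20,0,0,0]
    - [0,0,0,0,0,0]
    - [0,0,0,0,0,0]

```text
clock: 11.48
position: [591.2, -42.6, 205.0]
orientation: [0.102, 0.995, 0.0, 0.001]
ft_force: [-0.2, -0.4, -1.2]
gripper_width: 0.282
grasp_force: 89.0
```

Run:
```python
from h import *
s=arm.state(); p=s['position'];print(p,s['ft_force'],s['ft_torque'])
d=snap('scene','s4.png')
b=cv2.imread('pics/s4.png')[160:240,240:340]
cv2.imwrite('pics/v4.png',cv2.resize(b,(800,640),interpolation=2))
u=np.array([.979,-.204,0]); w=np.array([.204,.979,0]);e=np.array([619,-49,162])
pr=lambda n,q:print(n,((w2px(d,q)-[240,160])*8).round())
for x in(-45,-25,-16,100):
    o=p+45*u+[0,0,-3.3]; pr(x,o+x*u+12.5*w+[0,0,5])
pr('e+',e+12*w);pr('e-',e-12*w)
```

```text
[591.23590639 -42.57091574 205.00004034] [-0.16580924 -0.40128132 -1.18662122] [0.03375875 0.11913051 0.00155348]
-45 [332. 300.]
-25 [285. 313.]
-16 [264. 318.]
100 [-16. 392.]
e+ [272. 386.]
e- [257. 345.]
```

View pics/v4.png

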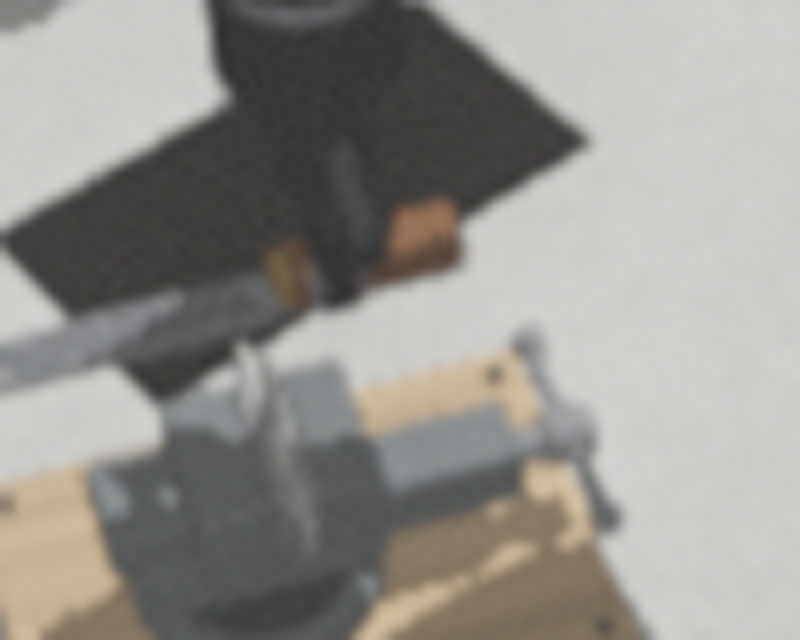

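The view shows the file lifted clear, with the blade heel at about (285,300) and the tongue top at about (240..255, 345..410). The heel was still a few mm short of its end, so the second stroke will run slightly further. Now back through the air.

>>> arm_command:
  commands:
    - [-10.2,2.1,3,0,0,0]
    - [-20,4.2,0,0,0,0]
    - [-20,4.2,0,0,0,0]
    - [-20,4.2,0,0,0,0]
    - [-20,4.2,0,0,0,0]
    - [-11,2.2,0,0,0,0]
    - [0,0,-10,0,0,0]
    - [0,0,-14,0,0,0]
    - [0,0,-10,0,0,0]
    - [0,0,-5,0,0,0]
    - [0,0,-2,0,0,0]
    - [0,0,-1.4,0,0,0]
    - [0,0,-0.9,0,0,0]
    - [0,0,0,0,0,0]

```text
clock: 12.7
position: [489.6, -21.5, 164.6]
orientation: [0.102, 0.995, 0.0, 0.0]
ft_force: [-0.5, -0.3, 0.3]
gripper_width: 0.279
grasp_force: 89.2
```

Run:
```python
from plant import arm
s=arm.state(); print(s['ft_force'].round(2),s['ft_torque'].round(3),s['position'])
```

```text
[-0.49 -0.29  0.32] [-0.132  0.004 -0.137] [489.59873223 -21.47130093 164.57316638]
```

Contact at the toe (about 2 N); second stroke.

>>> arm_command:
  commands:
    - [4.9,-1.02,-0.1,0,0,0]
    - [4.9,-1.02,-0.1,0,0,0]
    - [4.9,-1.02,0,0,0,0]
    - [4.9,-1.02,0,0,0,0]
    - [4.9,-1.02,0,0,0,0]
    - [4.9,-1.02,0,0,0,0]
    - [4.9,-1.02,0.05,0,0,0]
    - [4.9,-1.02,0.05,0,0,0]
    - [4.9,-1.02,0.05,0,0,0]
    - [4.9,-1.02,0.05,0,0,0]
    - [4.9,-1.02,0,0,0,0]
    - [4.9,-1.02,0,0,0,0]
    - [4.9,-1.02,0,0,0,0]

```text
clock: 13.78
position: [553.3, -34.7, 164.4]
orientation: [0.102, 0.995, 0.0, -0.0]
ft_force: [-4.4, -0.0, 5.0]
gripper_width: 0.281
grasp_force: 89.9
```

>>> arm_command:
  commands:
    - [4.9,-1.02,0.05,0,0,0]
    - [4.9,-1.02,0.05,0,0,0]
    - [4.9,-1.02,0.05,0,0,0]
    - [4.9,-1.02,0,0,0,0]
    - [4.9,-1.02,0,0,0,0]
    - [4.9,-1.02,0,0,0,0]
    - [4.9,-1.02,0,0,0,0]
    - [4.9,-1.02,0,0,0,0]
    - [3,-0.6,0,0,0,0]

```text
clock: 14.53
position: [595.5, -43.4, 164.7]
orientation: [0.102, 0.995, 0.0, -0.0]
ft_force: [-6.0, 0.3, 7.8]
gripper_width: 0.282
grasp_force: 90.2
```

>>> arm_command:
  commands:
    - [0.5,-0.1,5,0,0,0]
    - [0,0,15,0,0,0]
    - [0,0,25,0,0,0]
    - [0,0,25,0,0,0]
    - [0,0,0,0,0,0]

```text
clock: 14.95
position: [597.7, -43.7, 238.8]
orientation: [0.102, 0.995, 0.0, 0.003]
ft_force: [-0.5, -0.1, -1.9]
gripper_width: 0.282
grasp_force: 89.0
```

>>> arm_command:
  commands:
    - [-12.2,-19.9,0,0,0,0.0287]
    - [-12.2,-19.9,0,0,0,0.0287]
    - [-12.2,-19.9,0,0,0,0.0287]
    - [-12.2,-19.9,0,0,0,0.0287]
    - [-12.2,-19.9,0,0,0,0.0287]
    - [-12.2,-19.9,0,0,0,0.0287]
    - [-12.2,-19.9,0,0,0,0.0287]
    - [-12.2,-19.9,0,0,0,0.0287]
    - [-12.2,-19.9,0,0,0,0.0287]
    - [-12.2,-19.9,0,0,0,0.0287]
    - [-12.2,-19.9,0,0,0,0.0287]
    - [-12.2,-19.9,0,0,0,0.0287]
    - [0,0,-20,0,0,0]
    - [0,0,-30,0,0,0]
    - [0,0,-30,0,0,0]
    - [0,0,-30,0,0,0]
    - [0,0,-30,0,0,0]
    - [0,0,-20,0,0,0]
    - [0,0,-10,0,0,0]
    - [0,0,0,0,0,0]

```text
clock: 16.62
position: [447.8, -281.5, 61.9]
orientation: [-0.07, 0.998, 0.001, -0.002]
ft_force: [-0.7, 0.3, -1.7]
gripper_width: 0.277
grasp_force: 89.0
```

Run:
```python
from h import *
s=arm.state(); p=s['position'];print(p,Rot.from_quat(s['orientation']).as_matrix().round(3),s['joint_positions'])
d=snap('scene','s5.png')
cv2.imwrite('pics/v5.png',cv2.resize(cv2.imread('pics/s5.png')[140:240,200:340],(700,500),interpolation=2))
```

```text
[ 447.83832465 -281.51261261   61.93822694] [[-0.99  -0.139 -0.004]
 [-0.139  0.99   0.002]
 [ 0.004  0.003 -1.   ]] [-5.61058374e-01  3.61719969e-01 -2.97547013e-01  9.16194954e-01
 -2.20390935e-04 -7.00409685e-01]
```

View pics/v5.png

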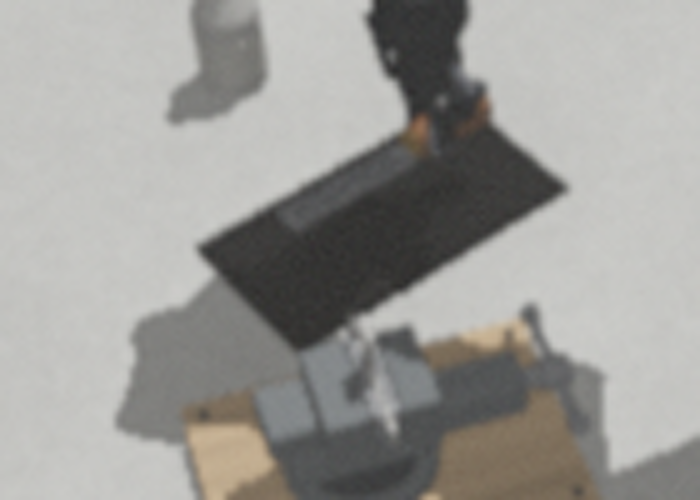

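The file is level and aligned with the mat; it appears offset because it is still 58 mm up. Lowering it.

>>> arm_command:
  commands:
    - [1,0,-15,-0.002,-0.004,0]
    - [1,0,-15,0,0,0]
    - [0,0,-12,0,0,0]
    - [0,0,-7,0,0,0]
    - [0,0,-3,0,0,0]
    - [0,0,-1,0,0,0]
    - [0,0,0,0,0,0]

```text
clock: 17.25
position: [451.7, -282.6, 12.2]
orientation: [-0.07, 0.998, -0.001, 0.002]
ft_force: [0.0, -0.0, -2.2]
gripper_width: 0.28
grasp_force: 89.1
```

>>> arm_command:
  commands:
    - [0,0,-0.7,0,0,0]
    - [0,0,-0.5,0,0,0]
    - [0,0,0,0,0,0]

```text
clock: 17.5
position: [451.4, -282.4, 10.6]
orientation: [-0.07, 0.998, -0.001, 0.002]
ft_force: [-0.2, 0.2, -1.5]
gripper_width: 0.282
grasp_force: 89.1
```

>>> arm_command:
  commands:
    - [0,0,-1,0.002,0.004,0]
    - [0,0,-1,0,0,0]
    - [0,0,-0.7,0,0,0]
    - [0,0,-0.5,0,0,0]
    - [0,0,0,0,0,0]

```text
clock: 17.92
position: [451.3, -282.3, 7.3]
orientation: [-0.07, 0.998, -0.0, -0.0]
ft_force: [-1.4, 0.9, 2.6]
gripper_width: 0.281
grasp_force: 89.8
```

Down on the mat (about 4.5 N). Release to a moderate opening and rise.

>>> arm_command:
  commands:
    - [0,0,0,0,0,0]
    - [0,0,0,0,0,0]
    - [0,0,0,0,0,0]
    - [0,0,0,0,0,0]
    - [0,0,0,0,0,0]
  gripper: 60

```text
clock: 18.33
position: [451.2, -282.3, 7.0]
orientation: [-0.07, 0.998, 0.0, -0.0]
ft_force: [-0.1, -0.1, -0.0]
gripper_width: 0.701
grasp_force: 0.0
```

>>> arm_command:
  commands:
    - [0,0,5,0,0,0]
    - [0,0,15,0,0,0]
    - [0,0,25,0,0,0]
    - [0,0,30,0,0,0]
    - [0,0,30,0,0,0]
    - [0,0,30,0,0,0]
    - [-10,0,30,0,0,0]
    - [-25,0,25,0,0,0]
    - [-30,0,0,0,0,0]
    - [-30,0,0,0,0,0]
    - [-30,0,0,0,0,0]
    - [0,0,0,0,0,0]
    - [0,0,0,0,0,0]

```text
clock: 19.42
position: [325.2, -282.3, 197.8]
orientation: [-0.069, 0.998, -0.0, 0.0]
ft_force: [0.1, -0.3, 0.3]
gripper_width: 0.698
grasp_force: 0.0
```

Run:
```python
from h import *
s=arm.state(); print(s['position'],s['ft_force'],s['gripper_width'])
c=snap('top','t6.png'); d=snap('scene','s6.png')
a=cv2.imread('pics/t6.png')[95:255,95:515]; b=cv2.imread('pics/s6.png')[110:390,200:480]
cv2.imwrite('pics/v6.png',np.vstack([cv2.resize(a,(600,229)),cv2.resize(b,(600,360))]))
```

```text
[ 325.22259146 -282.31929179  197.83647085] [ 0.09429848 -0.25822282  0.27815781] 0.6979455379000705
```

View pics/v6.png

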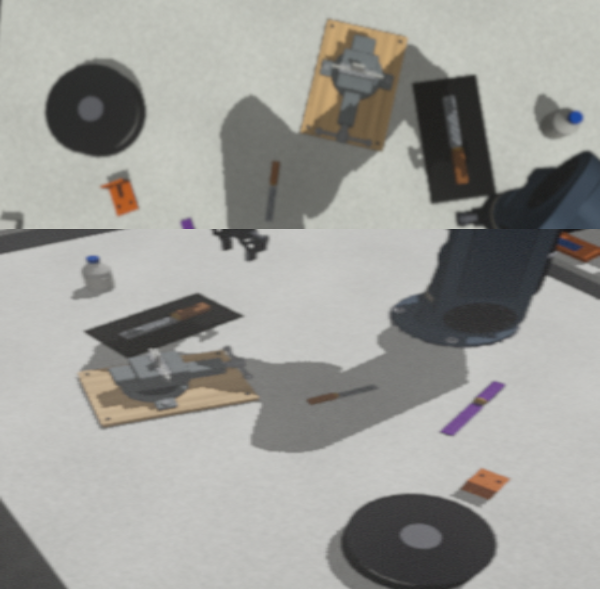

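The file lies flat and wholly on the mat (top half of the picture, (450,95) to (462,183)). The other things are where they were and the gripper is clear.

```bash
python3 -c "
from plant import arm
print(arm.sign_off())"
```

```text
the job is handed in; nothing more can be done
None
```

I gave the bracket edge two forward strokes, about 103 and 106 mm of the 116 mm blade, at roughly 2–10 N and lifted clear after each; the first stopped a few mm short of the heel. The file now lies flat, wholly on the mat, nothing else was moved, and the job was handed in at about 19.5 s.

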